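# Lock and level the swing-out scale shelf

## Task

Swing the plywood scale shelf back against its stop by its bolt and drop the bolt fully home in its keeper, so the shelf cannot swing. Then set the yellow spirit level along the middle of the shelf, between the pivot nut and the knob, and press it down flat. Finally take the black knob of the levelling foot, press it down so that the foot bears on its steel pad, turn it until the bubble lies centred between its two lines, and finish still gripping the knob and pressing it down, so that a colleague can tighten the pivot; leave the things around alone.

Things in the scene. Friction and masses are not known exactly. Their poses are not given: they have to be found in the camera images.
- stand: Grey base plate 160x430x8 mm fixed to the bench, long along its y, origin on the bench. In its frame, mm: pivot post (0,170), wear pad (0,-110) with top at z=12, keeper (0,-200), rubber-sleeved stop post (80,-20), 29 across, 106 high. It carries the plywood shelf 136 x 378 mm (top z=102, y from 202 to -177 at swing 0); on it only the nut, the knob and the bolt stand up.
- pivot (a point): On the shelf's vertical swing axis, at the height of the shelf's top; fixed with the stand. A steel nut 22 mm across stands 14 mm up there.
- swing (a joint): Swing of the shelf about the pivot, rad: 0 against its stop (bolt straight above the keeper), positive = swung out towards the robot (clockwise from above). Light friction; it stays where it is left.
- bolt (a joint): Travel of the steel cane bolt (10 mm rod) down its barrel on the shelf's end, m: 0 raised, 0.030 fully down. Takes about 3 N, stays where it is left. Raised, its tip is 16 mm above the keeper; it can only enter with the shelf at its stop.
- bolt_grip (a point): Middle of the bolt's handle: the rod's bent top, 10 mm thick, level, 45 mm long, pointing away from the pivot (-y of deck_spot). Grip it from above, fingers closing along x of deck_spot. 402 mm from the swing axis; 154 mm above the bench when raised.
- keeper (a point): Centre of the mouth of the keeper, a slot 13 x 15 mm on the base plate, 30 mm above the bench; 370 mm from the swing axis, as is the bolt's rod.
- deck_spot (a point): On the shelf's top, 115 mm from the swing axis: where the level's origin goes, within 45 mm along y and along x. z is up, y points along the shelf to the pivot, x across it (away from the robot). The level's long side goes along y. 165 mm from here along -y is the knob's axis.
- level: Yellow pocket spirit level, loose, 24 mm wide (x), 140 long (y), 36 high, about 0.2 kg; origin at the centre of its underside. Green vial in its top with two black lines 19 mm apart and a pale bubble 14 mm long. Press it on the shelf with some 8 N.
- bubble_mid (a point): Middle of the bubble, 33 mm above the level's underside. Its place along the level's own y says it: 0 is centred; within 2 mm it lies between the lines. It runs to the high end, 1.5 mm for each mrad of slope, settles in about half a second, stops at 22 mm either way.
- deck: The shelf board; origin on the swing axis at its underside. A rubber bush lifts its foot 2 to 5 mm off the wear pad when nobody presses; pressing the knob down takes about 1.4 N per mm (3 to 7 N in all) until the foot meets the pad, then it is rigid. A push of 12 to 18 N is plenty.
- screw: The levelling screw with knob and foot, 280 mm from the swing axis; origin on its axis at the board's underside. Right-hand thread: clockwise from above it goes down through the board and so raises this end, 4 mm a turn. While the foot is pressed on its pad the knob keeps its height. At the start it is always wound up too far: the pressed shelf is low at this end.
- knob_grip (a point): Middle of the black fluted round knob, 40 mm across, 22 high, on its upright axis, about 137 mm above the bench, its underside 20 mm above the board. Grip from above in any direction; it turns with light friction. Pressed, one rad clockwise moves the bubble about 3.4 mm towards the foot's end; 1.0 to 2.8 rad are needed.
- wear_pad: Steel disc on the base plate on which the foot bears, 48 mm across; origin at the centre of its underside.
- flint_box: Bystander: small red box 46 x 60 x 30 mm, origin under its centre.
- black_tape: Bystander: roll of black tape, 62 mm across, 19 mm high.
- gel_pot: Bystander: white pot with a green lid, 48 mm across, 130 mm high.
- blue_driver: Bystander: blue screwdriver, 189 mm long, lying.

How it is judged:
On the way, in this order (a step that is already met when the one before it is completed fails the run):
1. the shelf stands against its stop and the bolt is fully down in its keeper (value of joint bolt above 0.025 m and value of joint swing below 0.03 rad), for 0.2 s.
2. the level lies along the shelf and has been pressed down flat on it (all of step 1 and z of level in the frame of deck_spot between -0.003 and 0.004 m and y of level in the frame of deck_spot between -0.045 and 0.045 m and x of level in the frame of deck_spot between -0.045 and 0.045 m and angle between the y axis of level and the y axis of deck_spot, either way round below 0.2 rad and angle between level's own z axis and vertical below 0.1 rad and contact force between level and deck above 4 N), for 0.1 s.
At the end, for the whole second after the job is handed in: Bolt 25 mm or more down with the shelf at its stop; level flat on the shelf within 45 mm along and across of deck_spot, 0.2 rad true; bubble within 2 mm of the middle; fingers on the knob, foot pressed on its pad with over 3 N; all at rest (all of step 1 and z of level in the frame of deck_spot between -0.003 and 0.004 m and y of level in the frame of deck_spot between -0.045 and 0.045 m and x of level in the frame of deck_spot between -0.045 and 0.045 m and angle between the y axis of level and the y axis of deck_spot, either way round below 0.2 rad and angle between level's own z axis and vertical below 0.1 rad and contact force between screw and wear_pad above 3 N and contact force between the fingers and screw above 2 N and linear speed of level below 0.02 m/s and y of bubble_mid in the frame of level between -0.002 and 0.002 m); the arm keeps its last pose, push and grip.
It fails at once if the red box is knocked (moved more than 30 mm) (distance of flint_box from where it was at the start of the episode above 0.03 m).
It fails at once if the roll of tape is knocked (moved more than 30 mm) (distance of black_tape from where it was at the start of the episode above 0.03 m).
It fails at once if the pot is knocked (moved more than 30 mm) (distance of gel_pot from where it was at the start of the episode above 0.03 m).
It fails at once if the screwdriver is knocked (moved more than 30 mm) (distance of blue_driver from where it was at the start of the episode above 0.03 m).
It also fails if it takes over 69 s, if anything falls off the work surface, if the arm or the gripper's body presses on something with over 40 N, if the wrist force passes 120 N, or if a joint passes its speed limit or range.

## Robot

A 7-joint arm with a two-finger parallel gripper is mounted at the origin on a cart in front of the work surface, level with it; the furniture and walls round the work are solid. World frame = base frame: x ahead of the robot, y to its left, z up, the work surface at z = 0. Lengths are in m, angles in rad, forces in N, time in s.
With the tool pointing down it reaches from about 0.4 to 0.85 m from the base axis. Payload 10.4 kg.
Tool frame: the origin (TCP) lies at the very end of the fingers, on their centre line; the grasp point (between the pads) lies 19 mm behind it (manip.grip_point_offset is the distance from the TCP to the grasp point, in m); z points along the fingers, y is the line along which they close (so a half turn about z gives the same grasp; the last joint's range is limited). The gripper opens to 85 mm and grips with 20 to 120 N. Pads are 22 mm wide; open, the fingers measure 114 mm over their backs; the gripper's body (76 mm by 85 mm) begins 54 mm behind the grasp point. The pads swing forward as they close: fully open they stand 13 mm farther back than shut.
Start: joints at [-1.347, 0.332, -0.065, 1.46, 0.022, 1.35, -0.088], TCP at [0.153, 0.606, 0.231] pointing down, gripper open.
Joint ranges: [-2.6, 2.6], [-0.5, 2.12], [-1.47, 1.34], [0.16, 2.42], [-1.27, 4.41], [0.06, 2.06], [-2.6, 2.6]. Speed limits (rad/s): [2.22, 2.22, 2.79, 2.79, 3.14, 3.14, 3.14].

## Interface

Orientations are given as a unit quaternion [x, y, z, w].
In Python, from workcell import manip gives the robot as it stands. The module is installed in compiled form; this text tells all that it offers.
- The arm moves only by the shell command python3 -m inch 'ROWS' [OPENING] [FORCE]. ROWS is JSON, a list of rows, each a list of 2 entries, a list of its own where there are three numbers: the shift along the tool's x, y, z each as a share of 0.08 m, from -1 to 1, then the turn, a rotation vector about the tool's x, y, z each as a share of 45 degrees, from -1 to 1. A call has exactly 10 rows; each row is the pose to reach, as a shift and turn from the pose commanded when the call began, along the tool's axes at that moment; what a row does not reach only later rows make up. A row lasts 1/10 s, in which the tool goes at most 50 mm and 8.59 degrees, less where a joint would pass 70% of its speed; a pose out of reach is approached as far as the arm can. A call with a number of a shift or a turn outside -1 to 1 is refused whole. A call with a gripper value outside its range is refused whole. OPENING is the opening, from 0 (shut) to 1 (fully open), set as the call begins (- or left out, the last holds). The fingers move at their own pace and stop on an object; FORCE is the grip in N (left out, the last holds). Time passes only in rows, so rows that repeat a pose let the fingers close, or fill a call up. It gives the time, the measured TCP pose, the force, the opening and the grip force at its end, in the units of the state.
- manip.get_obs(): the state, without advancing time (a new reading comes with each control period).
- manip.camera(name): name is "side" or "top" or "wrist"; returns the picture (420x560x3 uint8, red, green, blue); there is no depth.
- manip.camera_params(name): a dict with "fov_y" (degrees; the focal length in pixels is half the picture's height over the tangent of half this angle, whatever the lens; pixels are square), "cx", "cy" (the principal point, pixels), "camera_from_world" (4x4, takes a point from world to camera coordinates); the wrist camera has in their place "T_tool_cam" (4x4, takes a point from camera to tool coordinates, whose origin is the TCP and whose axes are the flange's). Camera axes: x right, y up, looking along -z (the intrinsics and any distortion apply to the point x, -y, -z); pixel columns grow to the right and rows downward; lengths in m; the calibration is good to about 2 mm. A picture is of the moment at which its call begins: read the wrist's pose just before it. camera_params takes no time and is no camera call.
- manip.hand_in(): hands the job in; it is judged then, once.
The state is a dict: "clock": time; "joint_pos": joint angles; "joint_velocities": joint speeds; "tau": joint torques, N m; "position": TCP position; "ee_rot": TCP orientation; "ft_force": force on the tool from outside, world axes, zero at the start; "torque": the same for the moment, N m; "grip_width": opening from 0.0 (shut) to 1.0 (fully open); "grasp_force": force on a finger pad.
Only numpy, scipy, OpenCV 4.12 (cv2) and the standard library are available. Lean on these libraries where they do the work, as an engineer would, in place of code of your own. Each camera call takes 0.05 s, during which the arm holds its last target. There are 200 camera calls.

## Working session

There is one attempt and no reset: what is moved stays moved. The work goes in short steps, Python scripts to look and compute and a shell command to move; the robot and the scene stay as the last step left them, time stands still between calls to the robot, and variables do not carry over. Pictures are saved under pics/ and viewed, at most 10 in all, crops included, and the job is handed in when it is done.

```bash
mkdir -p pics; cat > h.py <<'E'
import numpy as np, cv2
from workcell import manip
from scipy.spatial.transform import Rotation as R
def Twc(name,o=None):
    p=manip.camera_params(name)
    if name=="wrist":
        o=o or manip.get_obs(); T=np.eye(4); T[:3,:3]=R.from_quat(o["ee_rot"]).as_matrix(); T[:3,3]=o["position"]
        return T@np.array(p["T_tool_cam"]),p
    return np.linalg.inv(np.array(p["camera_from_world"])),p
def foc(p): return 210/np.tan(np.radians(p["fov_y"])/2)
def ray(name,u,v,z,o=None):
    T,p=Twc(name,o); f=foc(p)
    d=T[:3,:3]@np.array([(u-p["cx"])/f,-(v-p["cy"])/f,-1]); c=T[:3,3]
    return c+d*(z-c[2])/d[2]
def proj(name,X,o=None):
    T,p=Twc(name,o); f=foc(p); q=np.linalg.inv(T)@np.append(X,1)
    return p["cx"]+f*q[0]/-q[2], p["cy"]-f*q[1]/-q[2]
def snap(name,fn=None):
    o=manip.get_obs(); im=manip.camera(name)
    if fn: cv2.imwrite("pics/"+fn,im[:,:,::-1])
    return o,im
E
python3 - <<'E'
from h import *
for n in("top","side","wrist"):
    o,im=snap(n,n+"0.png"); print(n,manip.camera_params(n))
print(manip.get_obs())
a=cv2.imread("pics/top0.png");b=cv2.imread("pics/side0.png")
E
```

```text
top {'fov_y': 44.81741309686616, 'cx': 276.06357840301195, 'cy': 216.17406790258764, 'camera_from_world': array([[-0.00472677, -0.99996307,  0.00717679,  0.04672955],
       [ 0.9920019 , -0.00378364,  0.1261662 , -0.58257916],
       [-0.12613438,  0.00771575,  0.99198316, -1.29054491],
       [ 0.        ,  0.        ,  0.        ,  1.        ]])}
side {'fov_y': 51.8017665024599, 'cx': 281.5143020587724, 'cy': 203.4951977546854, 'camera_from_world': array([[ 0.72560054, -0.68807988, -0.00706682, -0.37383202],
       [ 0.4481255 ,  0.46471821,  0.76368876, -0.35418271],
       [-0.52219479, -0.5572998 ,  0.64554592, -0.97761412],
       [ 0.        ,  0.        ,  0.        ,  1.        ]])}
wrist {'fov_y': 58.6362719920274, 'cx': 282.9663534949933, 'cy': 210.71474710391158, 'T_tool_cam': array([[ 4.00304368e-04,  9.51120718e-01,  3.08819074e-01,
         7.90870582e-02],
       [ 9.99999215e-01, -7.47318289e-04,  1.00539727e-03,
        -3.21964676e-04],
       [ 1.18704032e-03,  3.08818429e-01, -9.51120270e-01,
        -1.42321339e-01],
       [ 0.00000000e+00,  0.00000000e+00,  0.00000000e+00,
         1.00000000e+00]])}
{'clock': 0.15, 'joint_pos': array([-1.34659994,  0.33268423, -0.06469588,  1.46073509,  0.02160415,
        1.34989148, -0.08854137]), 'joint_velocities': array([-6.58081635e-06, -2.98574347e-03,  4.44036260e-05, -1.48461507e-03,
        2.23498852e-04,  9.52641527e-04, -2.79430000e-04]), 'tau': array([ 8.60323071e-04, -6.25832462e+01,  4.93965147e-02, -3.91845345e+01,
        1.64292986e-02,  7.61824806e-03,  1.72537227e-05]), 'position': array([0.15262269, 0.60579521, 0.23073157]), 'ee_rot': array([ 1.23099002e-01,  9.92394264e-01, -5.09940032e-04, -3.83310569e-05]), 'ft_force': array([-0.53034232,  0.29464986, -0.28852363]), 'torque': array([ 0.04987287,  0.01182551, -0.05556749]), 'grasp_force': 0.0, 'grip_width': 0.9980445167704441}
```

View pics/top0.png

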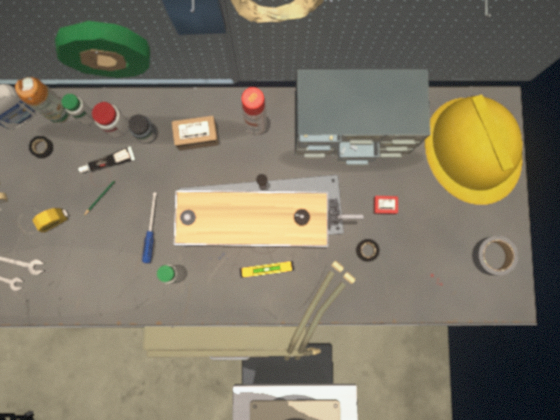

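View pics/side0.png

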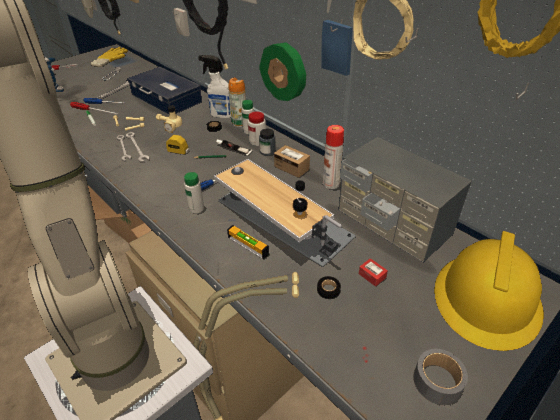

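The top view shows nut (188,217), knob (302,217), bolt handle (340–362,217), level (267,269), pot (168,273), driver (150,235), tape (368,250) and red box (386,205). I'll measure these by masks.

```bash
python3 - <<'E'
from h import *
im=cv2.imread("pics/top0.png"); hsv=cv2.cvtColor(im,cv2.COLOR_BGR2HSV)
def blobs(m,x0,y0,x1,y1,n=2,a=15):
    k=np.zeros_like(m);k[y0:y1,x0:x1]=m[y0:y1,x0:x1]
    c,_=cv2.findContours(k,cv2.RETR_EXTERNAL,cv2.CHAIN_APPROX_NONE)
    return [cv2.minAreaRect(q) for q in sorted(c,key=cv2.contourArea,reverse=True)[:n] if cv2.contourArea(q)>a]
yel=cv2.inRange(hsv,(20,120,100),(45,255,255)); dark=cv2.inRange(hsv,(0,0,0),(180,255,70))
green=cv2.inRange(hsv,(50,100,50),(85,255,255)); wood=cv2.inRange(hsv,(8,50,140),(24,200,255))
red=cv2.inRange(hsv,(0,150,100),(5,255,255))|cv2.inRange(hsv,(172,150,100),(180,255,255))
for nm,m,b,z in [("level",yel|green,(235,255,300,285),.036),("knob",dark,(290,205,316,230),.148),("nut",dark,(178,205,200,230),.116),
  ("pot",green,(150,260,190,290),.13),("wood",wood,(165,180,335,255),.102),("red",red,(370,190,405,220),.03),("post",dark,(250,170,275,190),.106),("tape",dark,(350,235,385,266),.019)]:
    for r in blobs(m,*b):
        print(nm,np.round(r[0],1),np.round(r[1],1),round(r[2],1),ray("top",*r[0],z).round(4))
        if nm in("wood","level"): print([ray("top",*c,z).round(3).tolist() for c in cv2.boxPoints(r)])
a=im[180:280,160:400]; cv2.imwrite("pics/c1.png",cv2.resize(a,None,fx=3.3,fy=3.3,interpolation=cv2.INTER_CUBIC))
E
```

```text
level [266.3 268.8] [ 9.9 51.5] 82.3 [0.4464 0.0701 0.036 ]
[[0.45, 0.137, 0.036], [0.468, 0.006, 0.036], [0.442, 0.003, 0.036], [0.425, 0.134, 0.036]]
pot [165.5 273. ] [14. 15.] 90.0 [0.4354 0.3092 0.13  ]
wood [250.8 218.7] [153.   53.5] 0.7 [0.5684 0.1074 0.102 ]
[[0.505, 0.296, 0.102], [0.639, 0.297, 0.102], [0.632, -0.084, 0.102], [0.499, -0.08, 0.102]]
red [385.5 204. ] [21. 16.] 0.0 [ 0.6148 -0.244   0.03  ]
tape [367.5 250. ] [20. 21.] 90.0 [ 0.4947 -0.1953  0.019 ]
```

View pics/c1.png

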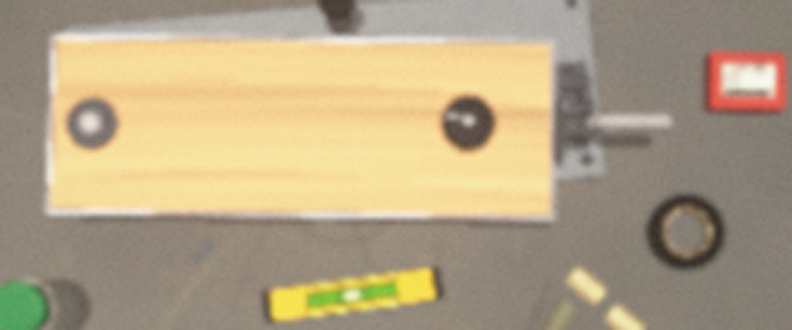

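The crop shows nut at full-image (187.9,217), knob (301.8,217), handle from (341,217) to (363,217), and plate corners (339,178) and (343,234). I'll convert these and check against the given lengths.

```bash
python3 - <<'E'
from h import *
n=ray("top",187.9,217,.115);k=ray("top",301.8,217,.147);a=ray("top",341,216.8,.158);b=ray("top",363.2,216.8,.158)
print(n,k,a,b,np.linalg.norm((k-n)[:2]),np.linalg.norm(((a+b)/2-n)[:2]))
im=cv2.imread("pics/top0.png");g=cv2.cvtColor(im,cv2.COLOR_BGR2GRAY).astype(int)
# plate far edge: per column, strongest vertical gradient above shelf
pts=[]
for u in list(range(205,250,3))+list(range(275,335,3)):
    c=g[172:191,u]; d=c[2:]-c[:-2]; i=d.argmax(); pts.append((u,172+1+i))
P=np.array([ray("top",u,v,.008)[:2] for u,v in pts])
vx,vy,x0,y0=cv2.fitLine(P.astype(np.float32),cv2.DIST_HUBER,0,.001,.001).ravel(); print("edge yaw",np.arctan2(-vx*np.sign(vy)*-1,abs(vy)),vx,vy,x0,y0)
d=k-n;print("shelf dir",np.arctan2(d[0],-d[1])); print(pts)
for z in(.0,.1,.2):print(proj("side",[k[0],k[1],z]))
print(proj("side",n),proj("side",k),proj("side",(a+b)/2))
E
```

```text
[0.57160643 0.26065957 0.115     ] [ 0.56652941 -0.01636015  0.147     ] [ 0.565273   -0.10857911  0.158     ] [ 0.56507178 -0.16121389  0.158     ] 0.2770662433759016 0.3956083999143192
edge yaw -0.082576 0.08248218 -0.9965925 0.68787926 0.010497544
shelf dir -0.018325217103118078
[(205, np.int64(189)), (208, np.int64(189)), (211, np.int64(185)), (214, np.int64(185)), (217, np.int64(185)), (220, np.int64(184)), (223, np.int64(184)), (226, np.int64(184)), (229, np.int64(184)), (232, np.int64(183)), (235, np.int64(183)), (238, np.int64(183)), (241, np.int64(183)), (244, np.int64(182)), (247, np.int64(182)), (275, np.int64(180)), (278, np.int64(179)), (281, np.int64(179)), (284, np.int64(179)), (287, np.int64(179)), (290, np.int64(179)), (293, np.int64(178)), (296, np.int64(178)), (299, np.int64(178)), (302, np.int64(177)), (305, np.int64(178)), (308, np.int64(177)), (311, np.int64(177)), (314, np.int64(177)), (317, np.int64(176)), (320, np.int64(176)), (323, np.int64(176)), (326, np.int64(176)), (329, np.int64(175)), (332, np.int64(182))]
(np.float64(298.10323582180604), np.float64(240.40515235215406))
(np.float64(298.7410852896227), np.float64(214.86394300009127))
(np.float64(299.4514773296292), np.float64(186.41793382185529))
(np.float64(236.8145457161898), np.float64(167.88529347369033)) (np.float64(299.0652012035929), np.float64(201.88546950322484)) (np.float64(332.0248696048459), np.float64(220.44539482994765))
```

Lengths agree within 1.5% (277/280 and 396/402), and the side view matches. Shelf swing is about 0.10 rad. Next I travel at height to the bolt.

```bash
P='[[[-0.1,-0.1,0],[0,0,0]],[[-0.2,-0.2,0],[0,0,0]],[[-0.3,-0.3,0],[0,0,0]],[[-0.4,-0.4,0],[0,0,0]],[[-0.5,-0.5,0],[0,0,0]],[[-0.6,-0.6,0],[0,0,0]],[[-0.7,-0.7,0],[0,0,0]],[[-0.8,-0.8,0],[0,0,0]],[[-0.9,-0.9,0],[0,0,0]],[[-1,-1,0],[0,0,0]]]' ; unset P
python3 -m inch '[[[-0.1,-0.1,0],[0,0,0]],[[-0.2,-0.2,0],[0,0,0]],[[-0.3,-0.3,0],[0,0,0]],[[-0.4,-0.4,0],[0,0,0]],[[-0.5,-0.5,0],[0,0,0]],[[-0.6,-0.6,0],[0,0,0]],[[-0.7,-0.7,0],[0,0,0]],[[-0.8,-0.8,0],[0,0,0]],[[-0.9,-0.9,0],[0,0,0]],[[-1,-1,0],[0,0,0]]]' 0.5 60
python3 -m inch '[[[-0.1,-0.1,0],[0,0,0]],[[-0.2,-0.2,0],[0,0,0]],[[-0.3,-0.3,0],[0,0,0]],[[-0.4,-0.4,0],[0,0,0]],[[-0.5,-0.5,0],[0,0,0]],[[-0.6,-0.6,0],[0,0,0]],[[-0.7,-0.7,0],[0,0,0]],[[-0.8,-0.8,0],[0,0,0]],[[-0.9,-0.9,0],[0,0,0]],[[-1,-1,0],[0,0,0]]]'
```

```text
clock: 1.15
position: [0.2112, 0.5082, 0.2313]
ee_rot: [0.123, 0.992, 0.0, -0.0]
ft_force: [0.5, -0.3, 0.6]
grip_width: 0.502
grasp_force: 0.0
clock: 2.15
position: [0.2692, 0.411, 0.2313]
ee_rot: [0.123, 0.992, 0.0, 0.0]
ft_force: [-0.3, -0.1, 0.1]
grip_width: 0.503
grasp_force: 0.0
```

```bash
python3 -m inch '[[[-0.1,-0.1,0],[0,0,0]],[[-0.2,-0.2,0],[0,0,0]],[[-0.3,-0.3,0],[0,0,0]],[[-0.4,-0.4,0],[0,0,0]],[[-0.5,-0.5,0],[0,0,0]],[[-0.6,-0.6,0],[0,0,0]],[[-0.7,-0.7,0],[0,0,0]],[[-0.8,-0.8,0],[0,0,0]],[[-0.9,-0.9,0],[0,0,0]],[[-1,-1,0],[0,0,0]]]' >/dev/null
python3 -m inch '[[[-0.1,-0.1,0],[0,0,0]],[[-0.2,-0.2,0],[0,0,0]],[[-0.3,-0.3,0],[0,0,0]],[[-0.4,-0.4,0],[0,0,0]],[[-0.5,-0.5,0],[0,0,0]],[[-0.6,-0.6,0],[0,0,0]],[[-0.7,-0.7,0],[0,0,0]],[[-0.8,-0.8,0],[0,0,0]],[[-0.9,-0.9,0],[0,0,0]],[[-1,-1,0],[0,0,0]]]' >/dev/null
python3 -m inch '[[[-0.1,-0.1,0],[0,0,0]],[[-0.2,-0.2,0],[0,0,0]],[[-0.3,-0.3,0],[0,0,0]],[[-0.4,-0.4,0],[0,0,0]],[[-0.5,-0.5,0],[0,0,0]],[[-0.6,-0.6,0],[0,0,0]],[[-0.7,-0.7,0],[0,0,0]],[[-0.8,-0.8,0],[0,0,0]],[[-0.9,-0.9,0],[0,0,0]],[[-1,-1,0],[0,0,0]]]' >/dev/null
python3 -m inch '[[[-0.1,-0.1,0],[0,0,0.08]],[[-0.2,-0.2,0],[0,0,0.16]],[[-0.3,-0.3,0],[0,0,0.24]],[[-0.4,-0.4,0],[0,0,0.32]],[[-0.5,-0.5,0],[0,0,0.4]],[[-0.6,-0.6,0],[0,0,0.48]],[[-0.7,-0.7,0],[0,0,0.56]],[[-0.8,-0.8,0],[0,0,0.64]],[[-0.9,-0.9,0],[0,0,0.72]],[[-1,-1,0],[0,0,0.8]]]'
cat >> h.py <<'E'
def plan(target,az_y):  # shares for a move to world TCP target with tool y at azimuth az_y (deg), tool down
    o=manip.get_obs(); M=R.from_quat(o["ee_rot"]).as_matrix()
    s=M.T@(np.array(target)-o["position"])/.08
    t=np.radians(az_y); y=np.array([np.cos(t),np.sin(t),0]); z=np.array([0,0,-1.]); x=np.cross(y,z)
    r=R.from_matrix(M.T@np.stack([x,y,z],1)).as_rotvec()/np.radians(45)
    print("shift",s.round(3),"turn",r.round(3),"at",np.round(o["position"],4))
E
python3 -c "
from h import *
plan([.565,-.137,.2],-1)"
```

```text
clock: 6.15
position: [0.5013, 0.0225, 0.2313]
ee_rot: [0.425, 0.905, -0.0, 0.0]
ft_force: [-0.3, 0.1, 0.7]
grip_width: 0.5
grasp_force: 0.0
shift [-2.043 -0.661  0.391] turn [-0.     0.     0.905] at [0.5013 0.0225 0.2313]
```

```bash
python3 -m inch '[[[-0.1,-0.03,0.01],[0,0,0.09]],[[-0.2,-0.06,0.02],[0,0,0.18]],[[-0.3,-0.1,0.03],[0,0,0.27]],[[-0.4,-0.13,0.04],[0,0,0.36]],[[-0.5,-0.16,0.05],[0,0,0.45]],[[-0.6,-0.2,0.06],[0,0,0.54]],[[-0.7,-0.23,0.07],[0,0,0.63]],[[-0.8,-0.26,0.08],[0,0,0.72]],[[-0.9,-0.3,0.09],[0,0,0.81]],[[-1,-0.33,0.1],[0,0,0.9]]]'
python3 - <<'E'
from h import *
o,im=snap("wrist","w1.png"); print(proj("wrist",[.565,-.137,.158],o)); plan([.565,-.137,.2],-1)
E
```

```text
clock: 7.15
position: [0.532, -0.0559, 0.2232]
ee_rot: [0.712, 0.702, -0.0, 0.0]
ft_force: [0.4, -0.8, -0.4]
grip_width: 0.501
grasp_force: 0.0
(np.float64(334.5816667624938), np.float64(343.06411442786003))
shift [-0.989  0.429  0.29 ] turn [ 0.     0.001 -0.003] at [ 0.5322 -0.0572  0.2231]
```

View pics/w1.png

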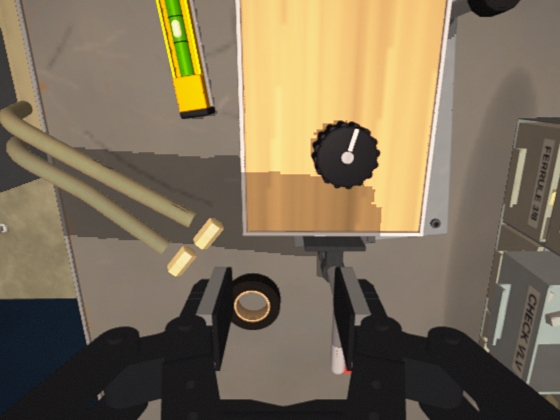

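The wrist view shows the knob at (346,155), the handle running from about (330,285) to its tip at (338,372), and the level at upper left. I'll cast these pixels onto their heights.

```bash
python3 - <<'E'
from h import *
o=manip.get_obs()
print("knob",ray("wrist",346,155,.146,o),"tip",ray("wrist",338,370,.156,o),"near",ray("wrist",331,290,.156,o))
plan([.565,-.137,.2],-1)
E
```

```text
knob [ 0.57015016 -0.01616451  0.146     ] tip [ 0.5679174  -0.16207813  0.156     ] near [ 0.56184476 -0.10005461  0.156     ]
shift [-0.989  0.429  0.29 ] turn [ 0.     0.001 -0.003] at [ 0.5322 -0.0572  0.2231]
```

```bash
python3 -m inch '[[[-0.1,0.05,0.06],[0,0,0]],[[-0.2,0.09,0.12],[0,0,0]],[[-0.3,0.14,0.18],[0,0,0]],[[-0.4,0.18,0.24],[0,0,0]],[[-0.5,0.22,0.3],[0,0,0]],[[-0.6,0.27,0.36],[0,0,0]],[[-0.7,0.31,0.42],[0,0,0]],[[-0.8,0.36,0.48],[0,0,0]],[[-0.9,0.41,0.54],[0,0,0]],[[-1,0.45,0.6],[0,0,0]]]'
python3 -m inch '[[[-0.02,0,0.08],[0,0,0]],[[-0.02,0,0.16],[0,0,0]],[[-0.02,0,0.24],[0,0,0]],[[-0.02,0,0.32],[0,0,0]],[[-0.02,0,0.4],[0,0,0]],[[-0.02,0,0.47],[0,0,0]],[[-0.02,0,0.47],[0,0,0]],[[-0.02,0,0.47],[0,0,0]],[[-0.02,0,0.47],[0,0,0]],[[-0.02,0,0.47],[0,0,0]]]'
python3 -m inch '[[[0,0,0],[0,0,0]],[[0,0,0],[0,0,0]],[[0,0,0],[0,0,0]],[[0,0,0],[0,0,0]],[[0,0,0],[0,0,0]],[[0,0,0],[0,0,0]],[[0,0,0],[0,0,0]],[[0,0,0],[0,0,0]],[[0,0,0],[0,0,0]],[[0,0,0],[0,0,0]]]' 0 60
python3 -c "
from h import *
o,im=snap('wrist','w2.png'); print(proj('wrist',[.567,-.139,.154],o),o['position'])"
```

```text
clock: 8.2
position: [0.5673, -0.136, 0.1749]
ee_rot: [0.711, 0.703, 0.0, -0.0]
ft_force: [-0.2, 0.3, 0.5]
grip_width: 0.495
grasp_force: 0.0
clock: 9.2
position: [0.5671, -0.137, 0.138]
ee_rot: [0.711, 0.703, 0.0, 0.0]
ft_force: [0.1, 0.3, 0.4]
grip_width: 0.502
grasp_force: 0.0
clock: 10.2
position: [0.567, -0.137, 0.1377]
ee_rot: [0.711, 0.703, 0.0, 0.0]
ft_force: [0.2, -0.8, 0.7]
grip_width: 0.091
grasp_force: 58.4
(np.float64(282.9987321469063), np.float64(308.3787336075994)) [ 0.5669872  -0.13698115  0.13768804]
```

View pics/w2.png

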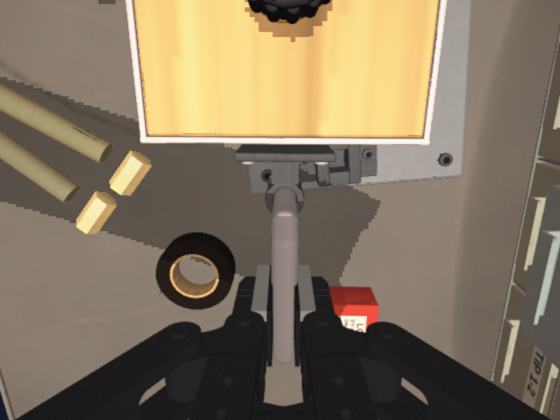

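Gripped at the handle (pads close on the rod at (283,310)). Now I swing along the arc.

```bash
python3 -m inch '[[[0,0.05,0],[0,0,-0.012]],[[0,0.1,0],[0,0,-0.025]],[[0,0.15,0],[0,0,-0.04]],[[0,0.2,0],[0,0,-0.05]],[[0,0.25,0],[0,0,-0.06]],[[0,0.3,0],[0,0,-0.075]],[[0,0.35,0],[0,0,-0.09]],[[0,0.4,0],[0,0,-0.1]],[[0,0.42,0],[0,0,-0.11]],[[0,0.42,0],[0,0,-0.11]]]'
python3 -m inch '[[[0,0.02,0],[0,0,-0.005]],[[0,0.04,0],[0,0,-0.01]],[[0,0.06,0],[0,0,-0.015]],[[0,0.08,0],[0,0,-0.02]],[[0,0.1,0],[0,0,-0.025]],[[0,0.1,0],[0,0,-0.025]],[[0,0.1,0],[0,0,-0.025]],[[0,0.1,0],[0,0,-0.025]],[[0,0.1,0],[0,0,-0.025]],[[0,0.1,0],[0,0,-0.025]]]'
```

```text
clock: 11.25
position: [0.6008, -0.1365, 0.1375]
ee_rot: [0.68, 0.734, 0.0, -0.0]
ft_force: [-0.5, 5.7, -1.2]
grip_width: 0.093
grasp_force: 58.5
clock: 12.25
position: [0.6083, -0.1359, 0.1375]
ee_rot: [0.673, 0.74, 0.0, -0.001]
ft_force: [-1.9, 5.9, -0.5]
grip_width: 0.091
grasp_force: 58.5
```

```bash
python3 -m inch '[[[-0.02,0.02,0],[0,0,-0.005]],[[-0.02,0.04,0],[0,0,-0.01]],[[-0.02,0.06,0],[0,0,-0.015]],[[-0.02,0.08,0],[0,0,-0.02]],[[-0.02,0.1,0],[0,0,-0.025]],[[-0.02,0.12,0],[0,0,-0.025]],[[-0.02,0.12,0],[0,0,-0.025]],[[-0.02,0.12,0],[0,0,-0.025]],[[-0.02,0.12,0],[0,0,-0.025]],[[-0.02,0.12,0],[0,0,-0.025]]]'
python3 -c "
from h import *
o,im=snap('wrist','w3.png');snap('side','s3.png')"
```

```text
clock: 13.25
position: [0.616, -0.1355, 0.1363]
ee_rot: [0.665, 0.747, -0.001, -0.003]
ft_force: [-8.5, 9.4, -0.7]
grip_width: 0.091
grasp_force: 58.7
```

View pics/w3.png

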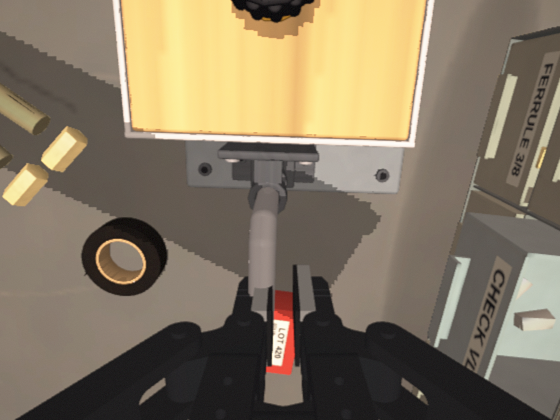

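The wrist view shows the rod at u≈262 while the finger gap is at u≈285, so the grip may have slipped. I'll look closer.

```bash
python3 -c "
import cv2,numpy as np
a=cv2.imread('pics/w3.png')[130:390,190:380];b=cv2.imread('pics/s3.png')[140:310,220:420]
a=cv2.resize(a,(380,520));b=cv2.resize(b,(400,340));c=np.zeros((520,785,3),np.uint8);c[:,:380]=a;c[:340,385:]=b
cv2.imwrite('pics/c3.png',c)"
```

```text
(no output)
```

View pics/c3.png

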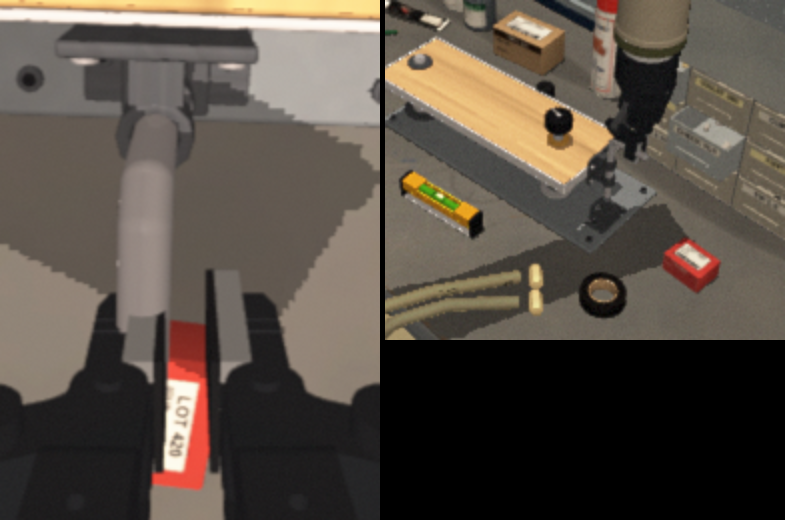

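```bash
python3 - <<'E'
from h import *
o=manip.get_obs(); print(o["position"],o["ft_force"],o["torque"],o["grip_width"],o["grasp_force"],o["joint_pos"].round(3))
for uv in [(265,205),(262,240),(262,280),(260,295)]: print(uv,[ray("wrist",*uv,z,o).round(4) for z in(.154,.144)])
M=R.from_quat(o["ee_rot"]).as_matrix()
for s in(-5,5,-15,15):
  for d in (0,-.019): print(s,d,np.round(proj("wrist",o["position"]+M@[0.011,s/1000,d],o),1))
print("yaw y",np.degrees(np.arctan2(M[1,1],M[0,1])))
g=ray("wrist",127,135,.102,o);h=ray("wrist",413,145,.102,o);print("shelf end corners",g,h, np.arctan2(*( (h-g)[[1,0]])))
# plate screws at z=.008
a=ray("wrist",205,170,.008,o);b=ray("wrist",382,176,.008,o);print("plate end dir",a,b,np.arctan2((b-a)[1],(b-a)[0]))
E
```

```text
[ 0.61601218 -0.13550771  0.13633079] [-8.71058221  8.97229026  0.58443561] [ 1.85637191  1.87333262 -0.17896369] 0.08682892436219045 58.70691955089569 [-0.338  0.471  0.64   1.585 -0.298  1.19   0.479]
(265, 205) [array([ 0.6052, -0.0963,  0.154 ]), array([ 0.605 , -0.0994,  0.144 ])]
(262, 240) [array([ 0.6054, -0.1095,  0.154 ]), array([ 0.6053, -0.1137,  0.144 ])]
(262, 280) [array([ 0.607 , -0.1256,  0.154 ]), array([ 0.607, -0.131,  0.144])]
(260, 295) [array([ 0.6069, -0.132 ,  0.154 ]), array([ 0.6068, -0.1379,  0.144 ])]
-5 0 [271.1 259.5]
-5 -0.019 [269.6 281.8]
5 0 [295.  259.5]
5 -0.019 [296.6 281.8]
-15 0 [247.2 259.5]
-15 -0.019 [242.5 281.8]
15 0 [319.  259.5]
15 -0.019 [323.6 281.8]
yaw y 6.6083125950917445
shelf end corners [ 0.53655329 -0.08589831  0.102     ] [ 0.67020384 -0.07493812  0.102     ] 0.08182325106680834
plate end dir [ 0.55562243 -0.11985354  0.008     ] [ 0.68574269 -0.10909812  0.008     ] 0.08247008899081006
```

Shelf angle (0.082) now matches the plate (0.0825), so it stands at the stop, but the pads are about 9 mm off the rod. I open, lift and regrip centred.

```bash
python3 -m inch '[[[0,-0.03,0],[0,0,0]],[[0,-0.06,0],[0,0,0]],[[0,-0.1,0],[0,0,0]],[[0,-0.1,0],[0,0,0]],[[0,-0.1,-0.07],[0,0,0]],[[0,-0.1,-0.14],[0,0,0]],[[0,-0.1,-0.21],[0,0,0]],[[0,-0.1,-0.28],[0,0,0]],[[0,-0.1,-0.35],[0,0,0]],[[0,-0.1,-0.4],[0,0,0]]]' 0.55 60
python3 - <<'E'
from h import *
o,im=snap('wrist','w4.png'); print(o["position"])
cv2.imwrite('pics/c4.png',cv2.resize(im[60:400,90:480,::-1],None,fx=1.5,fy=1.5))
E
```

```text
clock: 14.35
position: [0.6104, -0.1384, 0.1704]
ee_rot: [0.666, 0.746, 0.0, 0.0]
ft_force: [0.3, -0.5, -0.6]
grip_width: 0.549
grasp_force: 0.0
[ 0.61044445 -0.13839368  0.17037533]
```

View pics/c4.png

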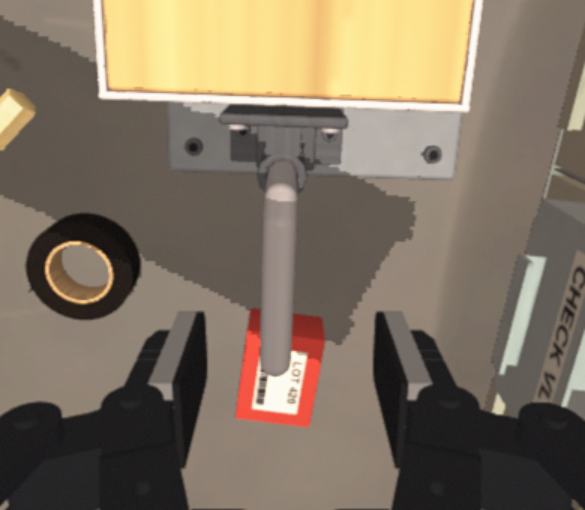

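The rod is now between the fingers, running full-image (278,180)→(273,308), slightly left of centre (285).

```bash
python3 - <<'E'
from h import *
o=manip.get_obs()
f=lambda u,v,z: ray("wrist",90+u/1.5,60+v/1.5,z,o)
t=f(275,368,.155);b=f(281,200,.155);print(t,b,"rod dir",np.arctan2((t-b)[0],-(t-b)[1]))
g=f(102,94,.102);h=f(467,105,.102);print("shelf",np.arctan2((h-g)[1],(h-g)[0]),(g+h)/2)
a=f(194,147,.008);c=f(432,154,.008);print("plate",np.arctan2((c-a)[1],(c-a)[0]),(a+c)/2)
M=R.from_quat(o["ee_rot"]).as_matrix();print(np.arctan2(M[1,1],M[0,1]))
plan([.606,-.14,.137],4.7)
E
```

```text
[ 0.60841616 -0.1598261   0.155     ] [ 0.60415389 -0.10366496  0.155     ] rod dir 0.07574844185854931
shelf 0.08527719683248627 [ 0.6023191  -0.07991079  0.102     ]
plate 0.08511672762767215 [ 0.62109859 -0.11417026  0.008     ]
0.11446646539048949
shift [-0.013 -0.061  0.424] turn [0.001 0.    0.041] at [ 0.6107 -0.1384  0.1709]
```

```bash
python3 -m inch '[[[0,-0.05,0.07],[0,0,0.04]],[[0,-0.05,0.14],[0,0,0.04]],[[0,-0.05,0.21],[0,0,0.04]],[[0,-0.05,0.28],[0,0,0.04]],[[0,-0.05,0.35],[0,0,0.04]],[[0,-0.05,0.42],[0,0,0.04]],[[0,-0.05,0.42],[0,0,0.04]],[[0,-0.05,0.42],[0,0,0.04]],[[0,-0.05,0.42],[0,0,0.04]],[[0,-0.05,0.42],[0,0,0.04]]]'
python3 -m inch '[[[0,0,0],[0,0,0]],[[0,0,0],[0,0,0]],[[0,0,0],[0,0,0]],[[0,0,0],[0,0,0]],[[0,0,0],[0,0,0]],[[0,0,0],[0,0,0]],[[0,0,0],[0,0,0]],[[0,0.01,0],[0,0,0]],[[0,0.02,0],[0,0,0]],[[0,0.02,0],[0,0,0]]]' 0 40
python3 -m inch '[[[0,0,0.05],[0,0,0]],[[0,0,0.1],[0,0,0]],[[0,0,0.15],[0,0,0]],[[0,0,0.2],[0,0,0]],[[0,0,0.25],[0,0,0]],[[0,0,0.3],[0,0,0]],[[0,0,0.34],[0,0,0]],[[0,0,0.37],[0,0,0]],[[0,0,0.39],[0,0,0]],[[0,0,0.39],[0,0,0]]]'
```

```text
clock: 15.4
position: [0.6065, -0.1388, 0.1364]
ee_rot: [0.677, 0.736, 0.0, 0.0]
ft_force: [0.8, -0.3, -0.4]
grip_width: 0.552
grasp_force: 0.0
clock: 16.4
position: [0.6079, -0.1387, 0.136]
ee_rot: [0.677, 0.736, -0.0, -0.0]
ft_force: [-1.0, -0.2, 0.7]
grip_width: 0.097
grasp_force: 38.9
clock: 17.4
position: [0.6078, -0.1388, 0.1047]
ee_rot: [0.677, 0.736, -0.0, -0.0]
ft_force: [-0.6, -2.8, 1.7]
grip_width: 0.102
grasp_force: 39.1
```

```bash
python3 -m inch '[[[0,0,0.02],[0,0,0]],[[0,0,0.03],[0,0,0]],[[0,0,0.05],[0,0,0]],[[0,0,0.05],[0,0,0]],[[0,0,0.05],[0,0,0]],[[0,0,0.05],[0,0,0]],[[0,0,0.05],[0,0,0]],[[0,0,0.05],[0,0,0]],[[0,0,0.05],[0,0,0]],[[0,0,0.05],[0,0,0]]]'
python3 - <<'E'
from h import *
o,im=snap('wrist','w5.png'); snap('side','s5.png')
a=cv2.resize(im[100:400,120:450,::-1],None,fx=1.4,fy=1.4);b=cv2.resize(cv2.imread('pics/s5.png')[170:270,270:380],None,fx=3,fy=3)
c=np.zeros((420,795,3),np.uint8);c[:,:462]=a[:420];c[:300,465:795]=b;cv2.imwrite('pics/c5.png',c)
E
```

```text
clock: 18.4
position: [0.6087, -0.139, 0.1023]
ee_rot: [0.677, 0.736, 0.001, 0.001]
ft_force: [-1.8, -2.5, 11.0]
grip_width: 0.099
grasp_force: 39.9
```

View pics/c5.png

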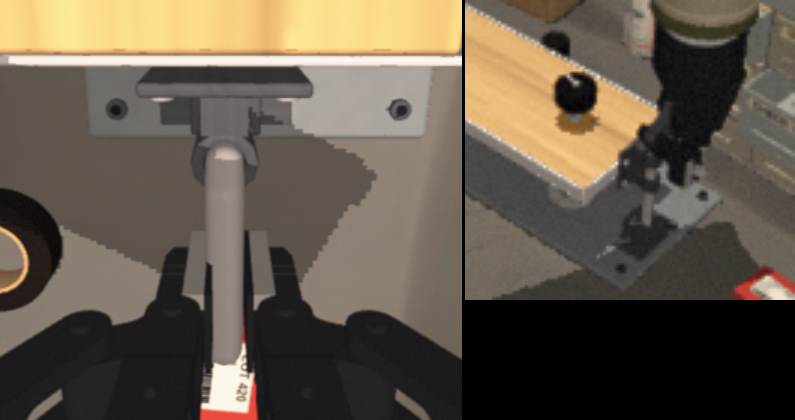

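Bolt handle is gripped and seated low, and 11 N reaction says it has bottomed. I release, lift and head for the level.

```bash
python3 -m inch '[[[0,0,0],[0,0,0]],[[0,0,0],[0,0,0]],[[0,0,0],[0,0,0]],[[0,0,-0.1],[0,0,0]],[[0,0,-0.25],[0,0,0]],[[0,0,-0.4],[0,0,0]],[[0,0,-0.55],[0,0,0]],[[0,0,-0.7],[0,0,0]],[[0,0,-0.85],[0,0,0]],[[0,0,-1],[0,0,0]]]' 0.55 50
python3 - <<'E'
from h import *
plan([.4464,.0701,.1],7.6)
o,im=snap("wrist"); hsv=cv2.cvtColor(im,cv2.COLOR_RGB2HSV); print(proj("wrist",[.6022,-.0,.102],o))
E
```

```text
clock: 19.5
position: [0.608, -0.1386, 0.1821]
ee_rot: [0.677, 0.736, 0.0, 0.0]
ft_force: [-0.3, -0.4, -0.0]
grip_width: 0.55
grasp_force: 0.0
shift [ 2.768 -1.796  1.026] turn [ 0.    -0.    -0.063] at [ 0.608  -0.1386  0.1821]
(np.float64(294.3032725709419), np.float64(-32.99677198695463))
```

```bash
python3 -m inch '[[[0.1,-0.06,0],[0,0,0]],[[0.2,-0.13,0],[0,0,0]],[[0.3,-0.2,0],[0,0,0]],[[0.4,-0.26,0],[0,0,0]],[[0.5,-0.32,0],[0,0,0]],[[0.6,-0.39,0],[0,0,0]],[[0.7,-0.46,0],[0,0,0]],[[0.8,-0.52,0],[0,0,0]],[[0.9,-0.58,0],[0,0,0]],[[1,-0.65,0],[0,0,0]]]' >/dev/null
python3 -m inch '[[[0.1,-0.07,0.02],[0,0,0]],[[0.2,-0.15,0.04],[0,0,0]],[[0.3,-0.23,0.06],[0,0,-0.02]],[[0.4,-0.31,0.08],[0,0,-0.03]],[[0.5,-0.4,0.1],[0,0,-0.04]],[[0.6,-0.48,0.12],[0,0,-0.05]],[[0.7,-0.56,0.14],[0,0,-0.06]],[[0.8,-0.64,0.16],[0,0,-0.06]],[[0.9,-0.72,0.18],[0,0,-0.06]],[[1,-0.8,0.2],[0,0,-0.06]]]'
cat >> h.py <<'E'
def levelpose(name,o,im,z):  # yellow body -> centre, direction, on plane z
    hsv=cv2.cvtColor(im,cv2.COLOR_RGB2HSV); m=cv2.inRange(hsv,(18,150,90),(45,255,255))|cv2.inRange(hsv,(46,120,60),(85,255,255))
    m=cv2.morphologyEx(m,cv2.MORPH_CLOSE,np.ones((9,9)))
    c=max(cv2.findContours(m,cv2.RETR_EXTERNAL,cv2.CHAIN_APPROX_NONE)[0],key=cv2.contourArea)
    q=np.array([ray(name,*p[0],z,o)[:2] for p in c[::2]],np.float32); return cv2.minAreaRect(q),cv2.minAreaRect(c)
E
python3 - <<'E'
from h import *
o,im=snap("wrist","w6.png"); print(o["position"]); print(levelpose("wrist",o,im,.036)); print(proj("wrist",[.4464,.0701,.036],o))
E
```

```text
clock: 21.55
position: [0.4785, 0.0118, 0.1648]
ee_rot: [0.66, 0.752, 0.0, -0.0]
ft_force: [-0.7, 0.3, -0.5]
grip_width: 0.548
grasp_force: 0.0
[0.47846424 0.01178533 0.16477334]
(((0.4479732811450958, 0.07070866227149963), (0.024171967059373856, 0.12678216397762299), 7.3821539878845215), ((250.04666137695312, 106.49937438964844), (187.4633331298828, 36.26344299316406), 89.23609924316406))
(np.float64(248.7009782726542), np.float64(114.0709885915941))
```

```bash
python3 -c "
from h import *
plan([.4477,.0706,.011],7.4)"
```

```text
shift [ 0.761 -0.273  1.918] turn [-0.001 -0.001  0.003] at [0.4775 0.013  0.1644]
```

```bash
python3 -m inch '[[[0.08,-0.03,0.06],[0,0,0]],[[0.16,-0.06,0.12],[0,0,0]],[[0.24,-0.09,0.2],[0,0,0]],[[0.32,-0.12,0.3],[0,0,0]],[[0.42,-0.15,0.4],[0,0,0]],[[0.52,-0.18,0.5],[0,0,0]],[[0.62,-0.22,0.6],[0,0,0]],[[0.7,-0.25,0.7],[0,0,0]],[[0.76,-0.27,0.83],[0,0,0]],[[0.76,-0.27,0.95],[0,0,0]]]'
python3 -m inch '[[[0,0,0.12],[0,0,0]],[[0,0,0.24],[0,0,0]],[[0,0,0.36],[0,0,0]],[[0,0,0.48],[0,0,0]],[[0,0,0.6],[0,0,0]],[[0,0,0.72],[0,0,0]],[[0,0,0.84],[0,0,0]],[[0,0,0.92],[0,0,0]],[[0,0,0.96],[0,0,0]],[[0,0,0.96],[0,0,0]]]'
python3 -m inch '[[[0,0,0],[0,0,0]],[[0,0,0],[0,0,0]],[[0,0,0],[0,0,0]],[[0,0,0],[0,0,0]],[[0,0,0],[0,0,0]],[[0,0,0],[0,0,0]],[[0,0,0],[0,0,0]],[[0,0,0],[0,0,0]],[[0,0,-0.1],[0,0,0]],[[0,0,-0.2],[0,0,0]]]' 0.1 40
```

```text
clock: 22.6
position: [0.4494, 0.0693, 0.088]
ee_rot: [0.659, 0.752, 0.0, -0.0]
ft_force: [-0.1, 0.6, -0.4]
grip_width: 0.548
grasp_force: 0.0
clock: 23.6
position: [0.4495, 0.0686, 0.0117]
ee_rot: [0.66, 0.752, -0.0, -0.0]
ft_force: [-0.1, 0.2, -0.3]
grip_width: 0.551
grasp_force: 0.0
clock: 24.6
position: [0.4494, 0.0685, 0.0284]
ee_rot: [0.66, 0.752, -0.0, -0.0]
ft_force: [0.3, 1.0, -2.2]
grip_width: 0.271
grasp_force: 39.9
```

Level is held (opening 0.271 ≈ 23 mm, about 2 N of weight). I carry it over the shelf.

```bash
python3 -m inch '[[[0.1,0.01,-0.1],[0,0,0]],[[0.2,0.03,-0.2],[0,0,0.01]],[[0.3,0.04,-0.3],[0,0,0.02]],[[0.4,0.05,-0.4],[0,0,0.03]],[[0.5,0.06,-0.5],[0,0,0.04]],[[0.6,0.08,-0.6],[0,0,0.05]],[[0.7,0.09,-0.7],[0,0,0.06]],[[0.8,0.1,-0.8],[0,0,0.06]],[[0.9,0.12,-0.9],[0,0,0.06]],[[0.97,0.13,-1],[0,0,0.06]]]'
python3 -m inch '[[[0,0,-0.1],[0,0,0]],[[0,0,-0.2],[0,0,0]],[[0,0.05,-0.3],[0,0,0]],[[0,0.15,-0.38],[0,0,0]],[[0,0.3,-0.4],[0,0,0]],[[0,0.45,-0.4],[0,0,0]],[[0,0.6,-0.4],[0,0,0]],[[0,0.75,-0.4],[0,0,0]],[[0,0.9,-0.4],[0,0,0]],[[0,1,-0.4],[0,0,0]]]'
python3 - <<'E'
from h import *
plan([.5815,.147,.128],4.8)
o,im=snap("top","t7.png");o,im2=snap("wrist","w7.png")
E
```

```text
clock: 25.6
position: [0.45, 0.1479, 0.1088]
ee_rot: [0.677, 0.736, 0.0, -0.0]
ft_force: [0.7, -0.2, -1.8]
grip_width: 0.271
grasp_force: 39.9
clock: 26.6
position: [0.5308, 0.1535, 0.1398]
ee_rot: [0.677, 0.736, -0.0, 0.0]
ft_force: [0.3, -1.0, -2.3]
grip_width: 0.272
grasp_force: 39.9
shift [-0.134  0.625  0.147] turn [-0.     0.001 -0.001] at [0.5308 0.1535 0.1398]
```

```bash
python3 -m inch '[[[-0.02,0.1,0],[0,0,0]],[[-0.04,0.2,0],[0,0,0]],[[-0.06,0.3,0],[0,0,0]],[[-0.08,0.4,0],[0,0,0]],[[-0.1,0.5,0.03],[0,0,0]],[[-0.13,0.6,0.06],[0,0,0]],[[-0.13,0.63,0.1],[0,0,0]],[[-0.13,0.63,0.14],[0,0,0]],[[-0.13,0.63,0.18],[0,0,0]],[[-0.13,0.63,0.22],[0,0,0]]]'
python3 -m inch '[[[0,0,0.02],[0,0,0]],[[0,0,0.04],[0,0,0]],[[0,0,0.06],[0,0,0]],[[0,0,0.08],[0,0,0]],[[0,0,0.1],[0,0,0]],[[0,0,0.11],[0,0,0]],[[0,0,0.12],[0,0,0]],[[0,0,0.12],[0,0,0]],[[0,0,0.12],[0,0,0]],[[0,0,0.12],[0,0,0]]]'
```

```text
clock: 27.7
position: [0.5805, 0.1476, 0.1221]
ee_rot: [0.677, 0.736, -0.0, -0.0]
ft_force: [-0.2, -0.6, -1.8]
grip_width: 0.277
grasp_force: 39.9
clock: 28.7
position: [0.5811, 0.1473, 0.1141]
ee_rot: [0.677, 0.736, 0.001, 0.0]
ft_force: [-4.8, -2.0, 9.6]
grip_width: 0.269
grasp_force: 41.5
```

Level pressed with about 10 N. I release and lift, then check the placement by mask.

```bash
python3 -m inch '[[[0,0,0],[0,0,0]],[[0,0,0],[0,0,0]],[[0,0,-0.02],[0,0,0]],[[0,0,-0.04],[0,0,0]],[[0,0,-0.1],[0,0,0]],[[0,0,-0.22],[0,0,0]],[[0,0,-0.36],[0,0,0]],[[0,0,-0.5],[0,0,0]],[[0,0,-0.64],[0,0,0]],[[0,0,-0.75],[0,0,0]]]' 0.5 50
python3 -m inch '[[[-0.1,0,0],[0,0,-0.08]],[[-0.2,0,0],[0,0,-0.16]],[[-0.3,0.01,0],[0,0,-0.24]],[[-0.4,0.01,0],[0,0,-0.32]],[[-0.5,0.01,0],[0,0,-0.4]],[[-0.6,0.02,0],[0,0,-0.48]],[[-0.7,0.02,0],[0,0,-0.56]],[[-0.8,0.02,0],[0,0,-0.64]],[[-0.9,0.02,0],[0,0,-0.72]],[[-1,0.02,0],[0,0,-0.8]]]' 0.75
python3 - <<'E'
from h import *
o,im=snap("top","t8.png"); r,q=levelpose("top",o,im[:,:,:]*0+np.where((np.indices(im.shape[:2])[0]>180)[...,None]&(np.indices(im.shape[:2])[0]<250)[...,None]&(np.indices(im.shape[:2])[1]>190)[...,None]&(np.indices(im.shape[:2])[1]<300)[...,None],im,0).astype(np.uint8),.138); print(r,q)
print(manip.get_obs()["joint_pos"].round(3)); plan([.5963,-.0172,.165],74)
E
```

```text
clock: 29.7
position: [0.5811, 0.1475, 0.1744]
ee_rot: [0.677, 0.736, 0.001, 0.0]
ft_force: [-0.0, 0.1, -0.1]
grip_width: 0.502
grasp_force: 0.0
clock: 30.7
position: [0.5891, 0.0675, 0.1734]
ee_rot: [0.415, 0.91, 0.0, 0.0]
ft_force: [-0.4, 0.4, -0.6]
grip_width: 0.751
grasp_force: 0.0
((0.5753386616706848, 0.1784106194972992), (0.02266344055533409, 0.07019180059432983), 2.681303024291992) ((220.91064453125, 214.12330627441406), (9.37033462524414, 29.966047286987305), 87.27368927001953)
[-0.563  0.313  0.457  1.65  -0.145  1.213  0.642]
shift [-0.84  -0.613  0.106] turn [-0.     0.001 -0.733] at [0.5892 0.0657 0.1734]
```

```bash
python3 -m inch '[[[-0.08,-0.06,0.01],[0,0,-0.07]],[[-0.17,-0.12,0.02],[0,0,-0.14]],[[-0.25,-0.18,0.03],[0,0,-0.21]],[[-0.34,-0.25,0.04],[0,0,-0.28]],[[-0.42,-0.31,0.05],[0,0,-0.35]],[[-0.5,-0.37,0.06],[0,0,-0.42]],[[-0.59,-0.43,0.07],[0,0,-0.49]],[[-0.67,-0.49,0.08],[0,0,-0.57]],[[-0.76,-0.55,0.09],[0,0,-0.65]],[[-0.84,-0.61,0.1],[0,0,-0.73]]]'
python3 - <<'E'
from h import *
o,im=snap("top","t9.png");snap("side","s9.png");snap("wrist","w9.png")
print(manip.get_obs()["joint_pos"].round(3),proj("wrist",[.5963,-.0172,.147],o))
def crop(n,x0,y0,x1,y1,k): return cv2.resize(cv2.imread("pics/"+n)[y0:y1,x0:x1],None,fx=k,fy=k,interpolation=cv2.INTER_CUBIC)
c=np.zeros((600,800,3),np.uint8)
a=crop("t9.png",175,180,335,250,2.4);c[:a.shape[0],:a.shape[1]]=a
b=crop("s9.png",215,140,345,240,2.8);c[180:180+b.shape[0],:b.shape[1]]=b
w=crop("w9.png",0,0,560,420,0.7);c[180:180+w.shape[0],400:400+w.shape[1]]=w
cv2.imwrite("pics/c9.png",c)
E
```

```text
clock: 31.75
position: [0.5961, -0.0151, 0.1652]
ee_rot: [0.142, 0.99, 0.0, 0.0]
ft_force: [0.1, 0.3, -0.5]
grip_width: 0.751
grasp_force: 0.0
[-0.385  0.323  0.409  1.648 -0.136  1.198  1.336] (np.float64(279.83249161779065), np.float64(266.3887967789685))
```

View pics/c9.png

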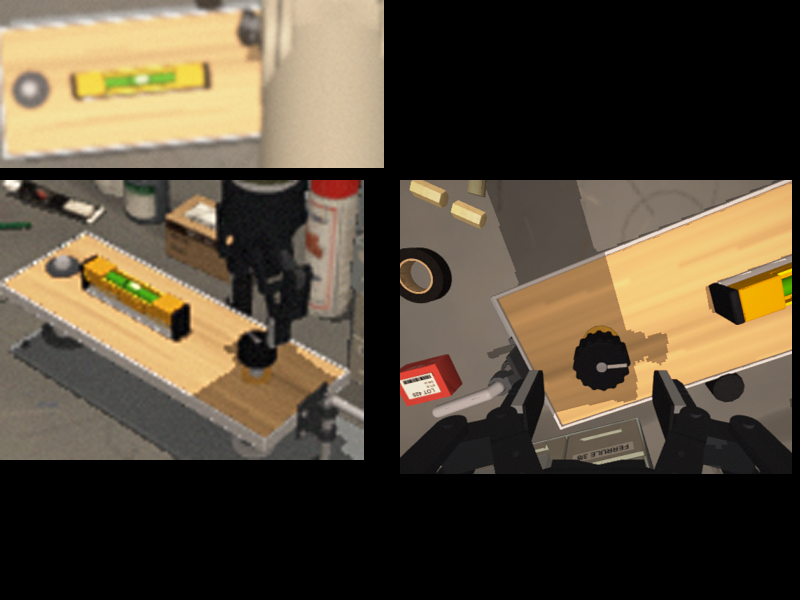

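The composite shows the level lying between nut and knob, its bubble visible in both the top and side views, and the knob at wrist pixel (289,261). I'll write the bubble measurement and plan the knob grip.

```bash
cat >> h.py <<'E'
def bubble(name,verbose=False):
    """mm along the level's axis, + towards the pivot, from level centre; from vial profile"""
    im=manip.camera(name)
    roi=np.zeros(im.shape[:2],np.uint8); (x0,y0,x1,y1)=(195,195,270,228) if name=="top" else (235,165,292,205)
    roi[y0:y1,x0:x1]=255
    hsv=cv2.cvtColor(im,cv2.COLOR_RGB2HSV); g=cv2.inRange(hsv,(40,90,50),(85,255,255))&roi
    pts=cv2.findNonZero(g).reshape(-1,2).astype(np.float32)
    vx,vy,cx,cy=cv2.fitLine(pts,cv2.DIST_L2,0,.01,.01).ravel()
    # world axis through the vial at z=.135
    a=ray(name,cx-20*vx,cy-20*vy,.135); b=ray(name,cx+20*vx,cy+20*vy,.135); d=(b-a)/np.linalg.norm(b-a); d*=np.sign(d[1])
    c=ray(name,cx,cy,.135); s=np.arange(-80,80.1,.5); prof=[]
    n=np.array([d[1],-d[0],0])
    W=[[proj(name,c+d*t/1000+n*w/1000) for t in s] for w in(-2,-1,0,1,2)]
    W=np.array(W,np.float32); v=cv2.remap(im.astype(np.float32),W[...,0],W[...,1],cv2.INTER_CUBIC).mean(0)
    return s,v,c,d
E
python3 - <<'E'
from h import *
o=manip.get_obs(); k=ray("wrist",288.6,261.4,.149,o);print("knob",k); plan([k[0],k[1],.122],73.7)
for n in("top","side"):
    s,v,c,d=bubble(n); print(n,c.round(4),np.arctan2(-d[0],d[1]))
    for i in range(0,len(s),8): print(int(s[i]),v[i].round().astype(int).tolist(),end=" ")
    print()
E
```

```text
knob [ 0.59392678 -0.01235648  0.149     ]
shift [0.035 0.027 0.54 ] turn [ 0.     0.    -0.006] at [ 0.596  -0.0152  0.1652]
top [0.5787 0.1491 0.135 ] 0.08930470243446242
-80 [245, 212, 148] -76 [246, 211, 146] -72 [207, 163, 113] -68 [113, 91, 65] -64 [190, 154, 66] -60 [246, 219, 76] -56 [246, 221, 77] -52 [246, 220, 76] -48 [246, 219, 76] -44 [246, 220, 77] -40 [245, 221, 78] -36 [206, 200, 68] -32 [139, 193, 62] -28 [131, 196, 62] -24 [130, 194, 59] -20 [128, 193, 59] -16 [129, 193, 59] -12 [131, 185, 66] -8 [183, 203, 129] -4 [230, 235, 185] 0 [230, 236, 191] 4 [191, 218, 136] 8 [128, 181, 67] 12 [122, 175, 59] 16 [129, 192, 60] 20 [129, 194, 59] 24 [131, 194, 60] 28 [130, 195, 62] 32 [135, 192, 58] 36 [209, 200, 67] 40 [245, 218, 74] 44 [246, 220, 75] 48 [246, 220, 75] 52 [245, 220, 75] 56 [246, 220, 76] 60 [244, 213, 74] 64 [182, 143, 63] 68 [139, 111, 80] 72 [229, 184, 127] 76 [245, 212, 147] 80 [244, 210, 145] 
side [0.5758 0.1482 0.135 ] 0.09138463296784843
-80 [59, 43, 28] -76 [3, 3, 4] -72 [8, 7, 9] -68 [12, 11, 21] -64 [45, 29, 17] -60 [196, 127, 24] -56 [247, 174, 34] -52 [239, 171, 35] -48 [238, 168, 32] -44 [237, 168, 29] -40 [243, 172, 35] -36 [218, 182, 34] -32 [102, 171, 27] -28 [74, 170, 26] -24 [76, 166, 27] -20 [75, 168, 27] -16 [73, 166, 23] -12 [74, 156, 27] -8 [135, 181, 85] -4 [172, 204, 113] 0 [150, 198, 93] 4 [112, 184, 53] 8 [47, 109, 17] 12 [63, 141, 19] 16 [75, 169, 25] 20 [71, 164, 22] 24 [72, 166, 22] 28 [74, 165, 25] 32 [74, 162, 29] 36 [148, 130, 22] 40 [231, 154, 31] 44 [240, 172, 33] 48 [240, 172, 35] 52 [240, 173, 35] 56 [240, 172, 34] 60 [245, 171, 32] 64 [209, 140, 24] 68 [79, 55, 27] 72 [161, 124, 86] 76 [224, 173, 113] 80 [193, 151, 101]
```

```bash
cat >> h.py <<'E'
def bub(name):
    s,v,c,d=bubble(name); Rr=v[:,0];B=v[:,2]
    mid=(np.median(Rr[(abs(s)>20)&(abs(s)<28)])+np.median(Rr[(abs(s)>42)&(abs(s)<54)]))/2
    h=lambda m: np.interp(mid,*zip(*sorted(zip(Rr[m],s[m]))))
    ctr=(h((s>28)&(s<44))+h((s<-28)&(s>-44)))/2
    m=abs(s-ctr)<32; b=np.median(B[m]); w=np.clip(B-b-.35*(B[m].max()-b),0,None)*m
    return round(float((w*s).sum()/w.sum()-ctr),2), round(float((w>0).sum()*.5),1)
E
python3 -c "
from h import *
print(bub('top'),bub('side'))"
python3 -m inch '[[[0,0,0.06],[0,0,0]],[[0.01,0.01,0.12],[0,0,0]],[[0.02,0.02,0.18],[0,0,0]],[[0.02,0.02,0.24],[0,0,0]],[[0.02,0.02,0.3],[0,0,0]],[[0.02,0.02,0.36],[0,0,0]],[[0.02,0.02,0.42],[0,0,0]],[[0.02,0.02,0.48],[0,0,0]],[[0.02,0.02,0.53],[0,0,0]],[[0.02,0.02,0.53],[0,0,0]]]'
python3 -m inch '[[[0,0,0],[0,0,0]],[[0,0,0],[0,0,0]],[[0,0,0],[0,0,0]],[[0,0,0],[0,0,0]],[[0,0,0],[0,0,0]],[[0,0,0],[0,0,0]],[[0,0,0],[0,0,0]],[[0,0,0],[0,0,0]],[[0,0,0],[0,0,0]],[[0,0,0],[0,0,0]]]' 0.2 40
```

```text
(-1.76, 14.5) (-4.69, 14.0)
clock: 33.1
position: [0.5945, -0.0129, 0.1218]
ee_rot: [0.143, 0.99, -0.0, -0.0]
ft_force: [0.2, -0.1, 0.0]
grip_width: 0.748
grasp_force: 0.0
clock: 34.1
position: [0.5949, -0.0133, 0.1225]
ee_rot: [0.143, 0.99, -0.0, 0.0]
ft_force: [0.8, -3.5, 1.6]
grip_width: 0.451
grasp_force: 40.4
```

```bash
python3 -m inch '[[[0,0,0.01],[0,0,0]],[[0,0,0.02],[0,0,0]],[[0,0,0.03],[0,0,0]],[[0,0,0.04],[0,0,0]],[[0,0,0.05],[0,0,0]],[[0,0,0.06],[0,0,0]],[[0,0,0.07],[0,0,0]],[[0,0,0.08],[0,0,0]],[[0,0,0.08],[0,0,0]],[[0,0,0.08],[0,0,0]]]'
python3 -c "
from h import *
print(bub('top'),bub('side'))"
```

```text
clock: 35.1
position: [0.5973, -0.0133, 0.1207]
ee_rot: [0.143, 0.99, 0.001, 0.003]
ft_force: [-7.8, -3.9, 34.0]
grip_width: 0.454
grasp_force: 44.2
(7.66, 14.5) (5.28, 12.5)
```

```bash
python3 -m inch '[[[0,0,-0.03],[0,0,0.1]],[[0,0,-0.045],[0,0,0.2]],[[0,0,-0.045],[0,0,0.3]],[[0,0,-0.045],[0,0,0.4]],[[0,0,-0.045],[0,0,0.5]],[[0,0,-0.045],[0,0,0.6]],[[0,0,-0.045],[0,0,0.7]],[[0,0,-0.045],[0,0,0.8]],[[0,0,-0.045],[0,0,0.9]],[[0,0,-0.045],[0,0,1]]]'
python3 -c "
from h import *
print(bub('top'),bub('side'),manip.get_obs()['joint_pos'].round(2))"
```

```text
clock: 36.2
position: [0.5963, -0.0121, 0.1213]
ee_rot: [0.511, 0.859, 0.002, 0.001]
ft_force: [0.2, -1.2, 11.4]
grip_width: 0.454
grasp_force: 41.5
(3.69, 14.5) (3.07, 11.5) [-0.49  0.38  0.53  1.7  -0.21  1.11  0.61]
```

```bash
python3 -m inch '[[[0,0,0.01],[0,0,0.1]],[[0,0,0.01],[0,0,0.2]],[[0,0,0.01],[0,0,0.3]],[[0,0,0.01],[0,0,0.4]],[[0,0,0.01],[0,0,0.5]],[[0,0,0.01],[0,0,0.6]],[[0,0,0.01],[0,0,0.7]],[[0,0,0.01],[0,0,0.8]],[[0,0,0.01],[0,0,0.8]],[[0,0,0.01],[0,0,0.8]]]'
python3 -m inch '[[[0,0,0],[0,0,0]],[[0,0,0],[0,0,0]],[[0,0,0],[0,0,0]],[[0,0,0],[0,0,0]],[[0,0,0],[0,0,0]],[[0,0,0],[0,0,0]],[[0,0,0],[0,0,0]],[[0,0,0],[0,0,0]],[[0,0,0],[0,0,0]],[[0,0,0],[0,0,0]]]'
python3 -c "
from h import *
print(bub('top'),bub('side'),bub('top'))"
```

```text
clock: 37.3
position: [0.597, -0.012, 0.1211]
ee_rot: [0.751, 0.66, 0.002, 0.001]
ft_force: [1.0, -0.2, 15.5]
grip_width: 0.451
grasp_force: 42.1
clock: 38.3
position: [0.597, -0.012, 0.1211]
ee_rot: [0.751, 0.66, 0.002, 0.001]
ft_force: [0.1, -0.2, 15.4]
grip_width: 0.454
grasp_force: 42.1
(2.18, 15.0) (-0.34, 12.5) (2.11, 14.5)
```

```bash
python3 - <<'E'
from h import *
for n in("top","side"):
    C=Twc(n)[0][:3,3]; print(n,C.round(3),"bias per mm of depth along y:",((.149-C[1])/(C[2]-.135)).round(2), "x:",((.58-C[0])/(C[2]-.135)).round(2))
s,v,c,d=bubble("top"); print([(float(s[i]),v[i].round().astype(int).tolist()) for i in range(130,192,3)])
E
```

```text
top [0.415 0.054 1.353] bias per mm of depth along y: 0.08 x: 0.14
side [-0.081 -0.637  0.899] bias per mm of depth along y: 1.03 x: 0.86
[(-15.0, [131, 195, 61]), (-13.5, [129, 193, 60]), (-12.0, [127, 189, 58]), (-10.5, [124, 179, 58]), (-9.0, [125, 174, 63]), (-7.5, [131, 177, 70]), (-6.0, [149, 191, 90]), (-4.5, [175, 208, 118]), (-3.0, [201, 222, 146]), (-1.5, [223, 233, 172]), (0.0, [230, 237, 183]), (1.5, [234, 239, 190]), (3.0, [233, 238, 187]), (4.5, [230, 235, 180]), (6.0, [219, 228, 165]), (7.5, [200, 215, 145]), (9.0, [175, 198, 120]), (10.5, [149, 183, 90]), (12.0, [135, 181, 71]), (13.5, [129, 185, 60]), (15.0, [130, 192, 59])]
```

Top-view parallax is only 0.08 mm per mm of depth, so I trust it: bubble +2.1 mm, needing about 0.6 rad more clockwise.

```bash
python3 -m inch '[[[0,0,0],[0,0,0.1]],[[0,0,0],[0,0,0.2]],[[0,0,0],[0,0,0.3]],[[0,0,0],[0,0,0.4]],[[0,0,0],[0,0,0.5]],[[0,0,0],[0,0,0.6]],[[0,0,0],[0,0,0.7]],[[0,0,0],[0,0,0.75]],[[0,0,0],[0,0,0.75]],[[0,0,0],[0,0,0.75]]]'
python3 -m inch '[[[0,0,0],[0,0,0]],[[0,0,0],[0,0,0]],[[0,0,0],[0,0,0]],[[0,0,0],[0,0,0]],[[0,0,0],[0,0,0]],[[0,0,0],[0,0,0]],[[0,0,0],[0,0,0]],[[0,0,0],[0,0,0]],[[0,0,0],[0,0,0]],[[0,0,0],[0,0,0]]]'
python3 - <<'E'
from h import *
print([bub('top') for _ in range(4)],bub('side'),manip.get_obs()['joint_pos'].round(2))
im=manip.camera("top")
s,v,c,d=bubble("top"); print([(float(s[i]),int(v[i][1]),int(v[i][2])) for i in range(130,192,3)])
E
```

```text
clock: 39.5
position: [0.5978, -0.0127, 0.1211]
ee_rot: [0.91, 0.414, 0.003, 0.001]
ft_force: [4.7, -2.8, 13.0]
grip_width: 0.46
grasp_force: 41.8
clock: 40.5
position: [0.5978, -0.0127, 0.1211]
ee_rot: [0.91, 0.414, 0.003, 0.001]
ft_force: [5.5, -2.2, 11.9]
grip_width: 0.452
grasp_force: 41.8
[(0.84, 15.5), (0.92, 15.5), (1.01, 15.5), (0.91, 15.5)] (-1.3, 11.5) [-0.66  0.43  0.77  1.71 -0.33  1.13 -0.51]
[(-15.0, 195, 62), (-13.5, 192, 63), (-12.0, 182, 63), (-10.5, 175, 68), (-9.0, 176, 81), (-7.5, 192, 110), (-6.0, 213, 139), (-4.5, 230, 166), (-3.0, 237, 182), (-1.5, 237, 185), (0.0, 237, 185), (1.5, 236, 182), (3.0, 236, 176), (4.5, 228, 158), (6.0, 216, 137), (7.5, 197, 106), (9.0, 183, 81), (10.5, 180, 67), (12.0, 184, 60), (13.5, 191, 62), (15.0, 195, 61)]
```

```bash
python3 - <<'E'
from h import *
s,v,c,d=bubble("top"); Rr=v[:,0]
def cr(x,lvl,lo,hi):
    m=(s>=lo)&(s<=hi); return float(np.interp(lvl,*zip(*sorted(zip(x[m],s[m])))))
print("vial",cr(Rr,190,28,44),cr(Rr,190,-44,-28)); print("yellow ends",cr(Rr,190,56,68),cr(Rr,190,-68,-56))
print("bubble",cr(v[:,2],125,2,12),cr(v[:,2],125,-12,-2)); print(c)
E
```

```text
vial 34.10860006150716 -36.096496165384764
yellow ends 62.89177864701702 -64.70716206434406
bubble 6.581388246107938 -6.607603601484941
[0.57812527 0.14977972 0.135     ]
```

Both vial and body edges give +0.95 mm. A small further turn and slightly more press.

```bash
python3 -m inch '[[[0,0,0.005],[0,0,0.08]],[[0,0,0.01],[0,0,0.16]],[[0,0,0.01],[0,0,0.24]],[[0,0,0.01],[0,0,0.32]],[[0,0,0.01],[0,0,0.32]],[[0,0,0.01],[0,0,0.32]],[[0,0,0.01],[0,0,0.32]],[[0,0,0.01],[0,0,0.32]],[[0,0,0.01],[0,0,0.32]],[[0,0,0.01],[0,0,0.32]]]'
python3 -m inch '[[[0,0,0],[0,0,0]],[[0,0,0],[0,0,0]],[[0,0,0],[0,0,0]],[[0,0,0],[0,0,0]],[[0,0,0],[0,0,0]],[[0,0,0],[0,0,0]],[[0,0,0],[0,0,0]],[[0,0,0],[0,0,0]],[[0,0,0],[0,0,0]],[[0,0,0],[0,0,0]]]'
python3 - <<'E'
from h import *
print([bub('top') for _ in range(4)],bub('side'))
E
```

```text
clock: 41.9
position: [0.5982, -0.0132, 0.121]
ee_rot: [0.955, 0.296, 0.004, 0.001]
ft_force: [5.2, -3.7, 16.4]
grip_width: 0.455
grasp_force: 42.3
clock: 42.9
position: [0.5982, -0.0132, 0.121]
ee_rot: [0.955, 0.296, 0.004, 0.001]
ft_force: [4.3, -3.3, 18.1]
grip_width: 0.447
grasp_force: 42.3
[(-0.04, 14.5), (-0.06, 14.5), (0.0, 14.5), (-0.02, 14.5)] (-2.29, 13.5)
```

Top view reads the bubble at 0.0 mm over four readings, with 18 N of push and a 42 N grip, and everything is steady.

```bash
python3 -c "
from workcell import manip
print(manip.hand_in())"
```

```text
the job is handed in; nothing more can be done
None
```

I handed the job in at about 43 s; no verdict came back. The shelf is at its stop with the bolt pressed to the bottom of its travel, and the level lies flat between nut and knob. The bubble reads 0.0 mm from centre in the top camera, and the gripper is still holding the knob (42 N) and pressing it down (18 N).

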